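# Drive the stuck pin out of the hinge block

### The arm

A 7-joint arm with a two-finger parallel gripper is mounted at the origin on a cart in front of the work surface, level with it; the furniture and walls round the work are solid. World frame = base frame: x ahead of the robot, y to its left, z up, the work surface at z = 0. Lengths are in m, angles in rad, forces in N, time in s.
With the tool pointing down it reaches from about 0.425 to 0.925 m from the base axis. Payload 6.8 kg.
Tool frame: the origin (TCP) lies between the finger pads; the fingertips stand 17 mm ahead of it and the grasp point (between the pads) lies 2 mm behind it; z points along the fingers, y is the line along which they close (so a half turn about z gives the same grasp; the last joint's range is limited). The gripper opens to 85 mm and grips with 20 to 120 N. Pads are 22 mm wide; open, the fingers measure 114 mm over their backs; the gripper's body (76 mm by 85 mm) begins 54 mm behind the grasp point. The pads swing forward as they close: fully open they stand 13 mm farther back than shut.
Start: joints at [-1.366, 0.477, 0.022, 1.555, -0.011, 1.109, -0.083], TCP at [0.208, 0.642, 0.248] pointing down, gripper open.
Joint ranges: [-2.96, 2.96], [-0.34, 2.1], [-1.41, 1.46], [0.24, 2.44], [-1.37, 4.51], [0.17, 1.92], [-2.96, 2.96]. Speed limits (rad/s): [2.39, 2.39, 3.14, 3.14, 3.14, 3.14, 3.14].

### API

Orientations are given as a unit quaternion [w, x, y, z].
In Python, from rig import arm gives the robot as it stands. The module is installed in compiled form; this text tells all that it offers.
- The arm moves only by the shell command python3 -m inch 'ROWS' [OPENING] [FORCE]. ROWS is JSON, a list that holds one entry, the list of rows, each a list of 4 numbers: the shift along the tool's x, y, z in cm, then the turn about the tool's z in rad. A call has 1 to 8 rows; each row is the pose to reach, as a shift and turn from the pose commanded when the call began, along the tool's axes at that moment; what a row does not reach only later rows make up. A row lasts 1/12 s, in which the tool goes at most 41.7 mm and 7.16 degrees, less where a joint would pass 70% of its speed; a pose out of reach is approached as far as the arm can. A call with a gripper value outside its range is refused whole. OPENING is the closure, from 0 (fully open) to 1 (shut), set as the call begins (- or left out, the last holds). The fingers move at their own pace and stop on an object; FORCE is the grip in N (left out, the last holds). Time passes only in rows, so rows that repeat a pose let the fingers close. It gives the time, the measured TCP pose, the force, the opening and the grip force at its end, in the units of the state.
- arm.sense(): the state, without advancing time (a new reading comes with each control period).
- arm.snapshot(name): name is "scene" or "top" or "wrist"; returns a dict with "frame" (384x512x3 uint8, red, green, blue), "fx", "fy", "cx", "cy" (pixels), "eye" and "rotation" of the camera in the world; the wrist camera has in their place "tool_from_camera" (4x4, takes a point from camera to tool coordinates, whose origin is the TCP and whose axes are the flange's). Camera axes: x right, y up, looking along -z (the intrinsics and any distortion apply to the point x, -y, -z); pixel columns grow to the right and rows downward; lengths in m; the calibration is good to about 2 mm. A picture is of the moment at which its call begins: read the wrist's pose just before it. There is no depth.
- arm.finish_job(): hands the job in; it is judged then, once.
The state is a dict: "time": time; "qpos": joint angles; "qd": joint speeds; "effort": joint torques, N m; "tool_pos": TCP position; "tool_rot": TCP orientation; "contact_force": force on the tool from outside, world axes, zero at the start; "moment": the same for the moment, N m; "width": opening from 0.0 (shut) to 1.0 (fully open); "grip_force": force on a finger pad.
Only numpy, scipy, OpenCV 4.12 (cv2) and the standard library are available. Lean on these libraries where they do the work, as an engineer would, in place of code of your own. Each camera call takes 0.05 s, during which the arm holds its last target. There are 200 camera calls.

### The job

Free the stuck pin of the hinge block that lies in the metal jig: take the drift punch from its wooden rest, feel out the hole in the top of the block with its tip, and press the pin steadily down until it stands on the jig's base plate. Press with care, neither stabbing at the block nor leaning on hard after the pin has landed; then put the punch back upright in the rest, fully home, and leave the jar, tin and spool alone.

Things in the scene. Friction and masses are not known exactly. Their poses are not given: they have to be found in the camera images.
- jig: Fixed bare-metal jig; base plate 90 x 144 x 8 mm (x, y, z), origin at the centre of its underside on the bench, z up. A pocket runs along its y between two cheeks up to 41 mm high (59 mm over their outsides), with end lugs as high at y = +-59 mm. A steel hinge block is clamped in it. The punch must never press on jig, block and pin together with more than 35 N.
- seat (a point): Point above the jig's centre, level with the top face of the hinge block, 57 mm above the bench; axes as the jig's. The block's boss is 40 x 60 mm (x, y), flat on top. Its vertical 9 mm through hole (rim bevelled 0.5 mm) lies on this point's y line, but the block has play: the hole is up to 12 mm either way along y. This is not measured; feel or look for it.
- pin (a joint): Travel of the pin down its hole, m: at 0 its flat top end is 5 mm below the block's top face (it starts at 0 to 4 mm); at 0.022 it stands on the base plate, a hard stop, its top 27 mm below that face. Pin 7.8 mm thick, 22 mm long; about 12 N of friction holds it all the way and it stays where left.
- drift: Drift punch, about 90 g, standing loose in the rest. Origin at the centre of its flat tip, z along the punch to its head. Round steel nose 6 mm thick from 0 to 45 mm, then a dark square shank 16 x 16 mm (sides along its x and y) from 45 to 115 mm, to be gripped; low round head to 119 mm. At rest its shoulder at 45 mm sits on the wood.
- rest: Fixed wooden block 64 x 64 x 50 mm; origin at the centre of its underside on the bench, z up. In the middle of its top (50 mm above the bench) a vertical round through hole of 10 mm, its rim bevelled by 1 mm, takes the punch's nose; with the shoulder on the wood the tip is 5 mm above the bench.
- nail_jar: Bystander: glass jar of nails, 60 mm across, 78 mm high; origin at the centre of its underside.
- polish_tin: Bystander: round shoe polish tin, 75 mm across, 24 mm high; origin at the centre of its underside.
- spool: Bystander: thread spool, 49 mm across, 58 mm high; origin at the centre of its underside.
Not all that is in view belongs to the job. What is shaped like the drift but yellow is not meant. There is more than one size of the jig; the one meant has the size given above.

How it is judged:
On the way:
1. the pin is pressed down on to the base plate with the punch's nose in the hole (value of joint pin above 0.019 m and contact force between drift and jig above 1 N and z of drift in the frame of jig below 0.037 m), for 0.05 s.
At the end, for the whole second after the job is handed in: The pin stands on the base plate (travel over 19 mm of 22) and the punch stands released and still in the rest's hole, upright within 0.08 rad, its tip within 6 mm of the hole's axis and less than 9 mm above the bench (value of joint pin above 0.019 m and horizontal distance between drift and rest below 0.006 m and height (world z) of drift below 0.009 m and angle between drift's own z axis and vertical below 0.08 rad and linear speed of drift below 0.02 m/s); the robot touches nothing.
It fails at once if the punch presses on the jig, block or pin with more than 35 N (contact force between drift and jig above 35 N).
It fails at once if the nail jar is shifted by more than 3 cm (distance of nail_jar from where it was at the start of the episode above 0.03 m).
It fails at once if the polish tin is shifted by more than 3 cm (distance of polish_tin from where it was at the start of the episode above 0.03 m).
It fails at once if the spool is shifted by more than 3 cm (distance of spool from where it was at the start of the episode above 0.03 m).
It also fails if it takes over 69 s, if anything falls off the work surface, if the arm or the gripper's body presses on something with over 40 N, if the wrist force passes 120 N, or if a joint passes its speed limit or range.

## Working session

There is one attempt and no reset: what is moved stays moved. The work goes in short steps, Python scripts to look and compute and a shell command to move; the robot and the scene stay as the last step left them, time stands still between calls to the robot, and variables do not carry over. Pictures are saved under pics/ and viewed, at most 10 in all, crops included, and the job is handed in when it is done.

```bash
mkdir -p pics; python3 - <<'E'
from rig import arm
import cv2,numpy as np
s=arm.sense();print({k:np.round(v,3) for k,v in s.items()})
for n in("scene","top","wrist"):
    p=arm.snapshot(n);cv2.imwrite(f"pics/{n}0.png",p["frame"][:,:,::-1])
    print(n,{k:np.round(v,4).tolist() for k,v in p.items() if k!="frame"})
E
```

```text
{'time': np.float64(0.0), 'qpos': array([-1.366,  0.478,  0.022,  1.556, -0.011,  1.109, -0.083]), 'qd': array([-0.001, -0.   , -0.   , -0.001, -0.   ,  0.   , -0.   ]), 'effort': array([ 2.0000e-03, -5.9646e+01,  1.6080e+00, -2.8120e+01,  1.2000e-02,
        9.0000e-03, -0.0000e+00]), 'tool_pos': array([0.208, 0.642, 0.247]), 'tool_rot': array([-0.   ,  0.156,  0.988, -0.001]), 'contact_force': array([-0.204, -0.395,  0.427]), 'moment': array([ 0.034, -0.005,  0.022]), 'grip_force': np.float64(0.0), 'width': np.float64(1.0)}
scene {'fx': 381.762, 'fy': 381.762, 'cx': 261.2967, 'cy': 192.3248, 'eye': [0.2686, 0.3901, 0.7513], 'rotation': [-0.2602, -0.0932, 0.3146, 0.9081]}
top {'fx': 450.1404, 'fy': 450.1404, 'cx': 256.626, 'cy': 192.8026, 'eye': [0.3534, -0.0473, 1.0526], 'rotation': [-0.6606, -0.0677, 0.0736, 0.7441]}
wrist {'fx': 270.3634, 'fy': 270.3634, 'cx': 255.525, 'cy': 188.0201, 'tool_from_camera': [[-0.0005, 0.9566, 0.2913, 0.0745], [1.0, 0.0004, 0.0006, 0.0004], [0.0005, 0.2913, -0.9566, -0.1253], [0.0, 0.0, 0.0, 1.0]]}
```

View pics/top0.png

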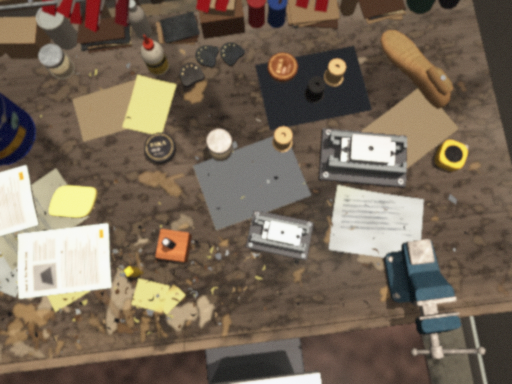

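View pics/scene0.png

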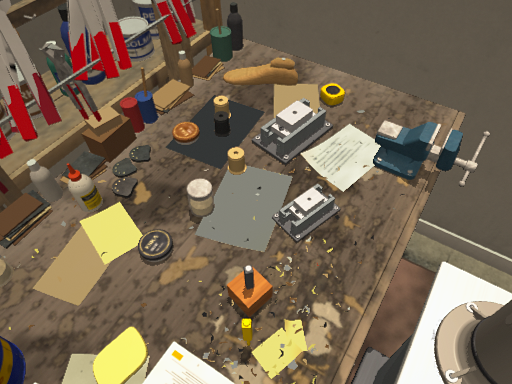

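Top view: the 90x144 jig is the small one at (280,234), since the big one at (364,157) is too large. The rest with the dark punch is at (172,246) and the yellow decoy at (132,271). Jar is at (219,143), tin (159,148), spool (283,138). I'll enlarge next.

```bash
cat > h.py <<'E'
import numpy as np,cv2
from scipy.spatial.transform import Rotation as R
from rig import arm
def rot(q): return R.from_quat(np.r_[q[1:],q[0]])
def cam(p,s=None):
    if "eye" in p:
        return rot(p["rotation"]).as_matrix() if np.ndim(p["rotation"])==1 else np.array(p["rotation"]),np.array(p["eye"])
    T=np.array(p["tool_from_camera"]);Rt=rot(s["tool_rot"]).as_matrix()
    return Rt@T[:3,:3],Rt@T[:3,3]+s["tool_pos"]
def ray(p,u,v,s=None):
    M,e=cam(p,s);d=M@np.array([(u-p["cx"])/p["fx"],-(v-p["cy"])/p["fy"],-1]);return e,d
def at(p,u,v,z,s=None):
    e,d=ray(p,u,v,s);return e+d*(z-e[2])/d[2]
def pix(p,X,s=None):
    M,e=cam(p,s);c=M.T@(np.asarray(X)-e);return np.array([p["cx"]-p["fx"]*c[0]/c[2],p["cy"]+p["fy"]*c[1]/c[2]])
E
python3 - <<'E'
from h import *
p=arm.snapshot("top");f=p["frame"][:,:,::-1]
print([k for k in p if 'dist' in k])
for n,u,v,z in(("jig",280,234,.05),("rest",172,246,.05),("punch",168,243,.12),("jar",219,143,.07),("tin",159,148,.024),("spool",283,138,.05),("decoy",132,271,.05)):print(n,at(p,u,v,z).round(3))
c=lambda x,y:cv2.resize(f[y:y+75,x:x+100],None,fx=4,fy=4,interpolation=cv2.INTER_CUBIC)
q=arm.snapshot("scene");g=q["frame"][:,:,::-1]
d=lambda x,y:cv2.resize(g[y:y+75,x:x+100],None,fx=4,fy=4,interpolation=cv2.INTER_CUBIC)
cv2.imwrite("pics/crop.png",np.vstack([np.hstack([c(230,195),c(122,210)]),np.hstack([d(260,175),d(200,255)])]))
E
```

```text
[]
jig [ 0.457 -0.109  0.05 ]
rest [0.459 0.133 0.05 ]
punch [0.458 0.128 0.12 ]
jar [0.677 0.004 0.07 ]
tin [0.697 0.15  0.024]
spool [ 0.678 -0.144  0.05 ]
decoy [0.414 0.225 0.05 ]
```

View pics/crop.png

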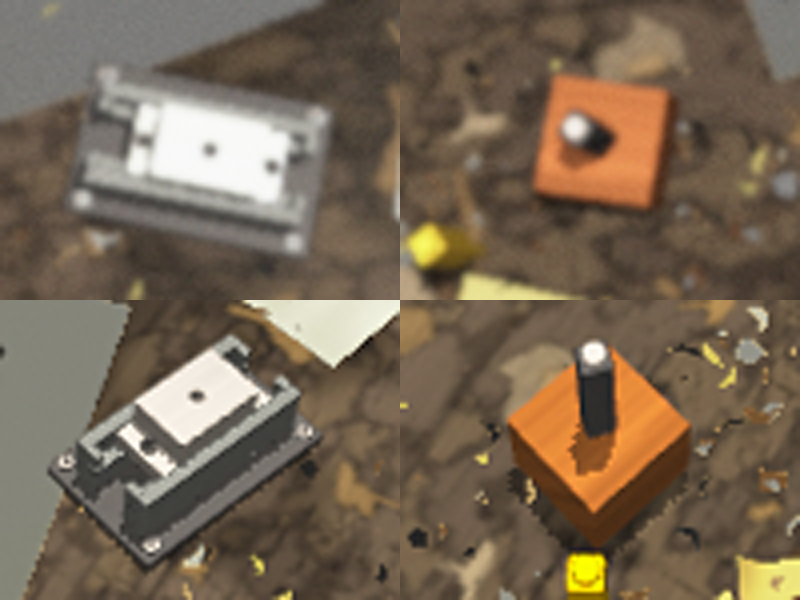

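The top crop shows the boss hole at crop (210,149) and the punch head at (575,131). In the scene crop they are at (197,396) and (594,353). The rest and jig outlines are clear enough for yaw.

```bash
python3 - <<'E'
from h import *
p=arm.snapshot("top");q=arm.snapshot("scene")
T=lambda U,V,x,y:(x+(U+.5)/4-.5,y+(V+.5)/4-.5)
def tri(a,b):
    e1,d1=ray(p,*a);e2,d2=ray(q,*b);t=np.linalg.lstsq(np.c_[d1,-d2],e2-e1,rcond=None)[0];return e1+t[0]*d1,e2+t[1]*d2
h=T(210,149,230,195);hs=T(197,96,260,175)
print("hole",at(p,*h,.057),at(q,*hs,.057),tri(h,hs))
g=T(175,131,122,210);gs=T(194,53,200,255)
print("head",at(p,*g,.124),at(q,*gs,.124),tri(g,gs))
rc=[at(p,*T(U-400,V,122,210),.05)[:2] for U,V in((555,75),(672,88),(655,208),(537,192))]
jc=[at(p,*T(U,V,230,195),.008)[:2] for U,V in((97,65),(330,103),(305,254),(68,208))]
for c in(rc,jc):
    c=np.array(c);print(c.round(4).tolist(),"ctr",c.mean(0));
    for i in range(4):
        d=c[(i+1)%4]-c[i];print(np.linalg.norm(d).round(4),np.degrees(np.arctan2(d[1],d[0])).round(1))
rs=[at(q,*T(U-400,V-300,200,255),.05)[:2] for U,V in((510,425),(690,430),(597,512))]
print("rest scene",rs,(rs[0]+rs[1])/2)
jb=[at(q,*T(U,V-300,260,175),.008)[:2] for U,V in((48,466),(150,563),(322,437))];print("jig scene",jb,(jb[0]+jb[2])/2)
# punch-side angle from scene
s=arm.sense();t=rot(s["tool_rot"]).as_matrix();print("tool x,y yaw",np.degrees(np.arctan2(t[1,0],t[0,0])),np.degrees(np.arctan2(t[1,1],t[0,1])),s["tool_pos"])
E
```

```text
hole [ 0.46001664 -0.11340474  0.057     ] [ 0.46116429 -0.11442967  0.057     ] (array([ 0.45982478, -0.11328582,  0.05879207]), array([ 0.46064684, -0.11307385,  0.05886601]))
head [0.45983835 0.1326627  0.124     ] [0.46248655 0.13239326 0.124     ] (array([0.45968077, 0.13239615, 0.12537513]), array([0.46193817, 0.13312213, 0.12577454]))
[[0.5009, 0.1557], [0.4858, 0.0913], [0.4208, 0.1065], [0.4372, 0.1705]] ctr [0.46118199 0.13098654]
0.0661 -103.1
0.0668 166.8
0.0661 75.6
0.0653 -13.1
[[0.5222, -0.0572], [0.4837, -0.1898], [0.3988, -0.163], [0.4411, -0.0308]] ctr [ 0.46142818 -0.11018566]
0.1381 -106.2
0.089 162.5
0.1389 72.3
0.0853 -18.0
rest scene [array([0.49894863, 0.15634335]), array([0.42267374, 0.11185564]), array([0.43864355, 0.17047789])] [0.46081119 0.13409949]
jig scene [array([ 0.52526202, -0.05737151]), array([ 0.44207149, -0.030866  ]), array([ 0.39681999, -0.16207804])] [ 0.461041   -0.10972477]
tool x,y yaw 162.08096019198675 72.08096005926359 [0.20762513 0.64216033 0.24807072]
```

```bash
python3 -m inch '[[[-39.8,-40.7,0,-0.08],[-39.8,-40.7,0,-0.08],[-39.8,-40.7,0,-0.08],[-39.8,-40.7,0,-0.08],[-39.8,-40.7,0,-0.08],[-39.8,-40.7,0,-0.08],[-39.8,-40.7,0,-0.08],[-39.8,-40.7,0,-0.08]]]' 0.3
```

```text
time: 1.02
tool_pos: [0.3567, 0.3419, 0.2486]
tool_rot: [0.0, 0.116, 0.993, 0.0]
contact_force: [1.4, -0.5, 0.4]
width: 0.703
grip_force: 0.0
```

```bash
python3 -m inch '[[[-14.5,-17.5,3,0],[-14.5,-17.5,3,0],[-14.5,-17.5,3,0],[-14.5,-17.5,3,0],[-14.5,-17.5,3,0],[-14.5,-17.5,3,0],[-14.5,-17.5,3,0],[-14.5,-17.5,3,0]]]' 0.3; python3 - <<'E'
from h import *
s=arm.sense();p=arm.snapshot("wrist");cv2.imwrite("pics/w1.png",p["frame"][:,:,::-1])
print(s["tool_pos"],s["tool_rot"],s["contact_force"],pix(p,[.461,.1325,.124],s),pix(p,[.461,.1325,.05],s))
E
```

```text
time: 1.68
tool_pos: [0.4572, 0.1389, 0.2183]
tool_rot: [-0.0, 0.118, 0.993, -0.0]
contact_force: [-0.7, 0.4, -0.1]
width: 0.703
grip_force: 0.0
[0.45718234 0.13887505 0.21830849] [-1.69844888e-05  1.17816140e-01  9.93035426e-01 -2.29423153e-05] [-0.74376574  0.44466664 -0.06009471] [249.09403167 202.24994353] [250.61854022 179.77735014]
```

View pics/w1.png

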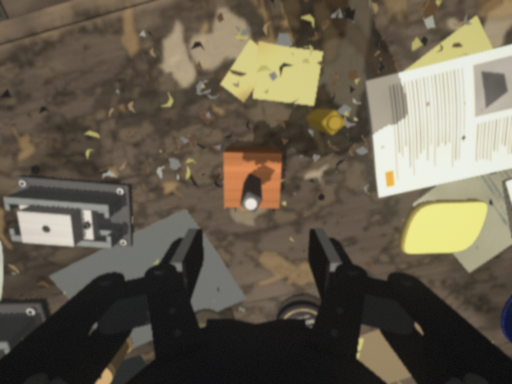

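Head is at (250,202) and the rest is at (252,180), both aligned with the tool. I'll check the punch yaw in a crop.

```bash
python3 - <<'E'
import cv2
f=cv2.imread("pics/w1.png")[140:220,210:300]
cv2.imwrite("pics/w1c.png",cv2.resize(f,None,fx=7,fy=7,interpolation=cv2.INTER_CUBIC))
E
```

```text
(no output)
```

View pics/w1c.png

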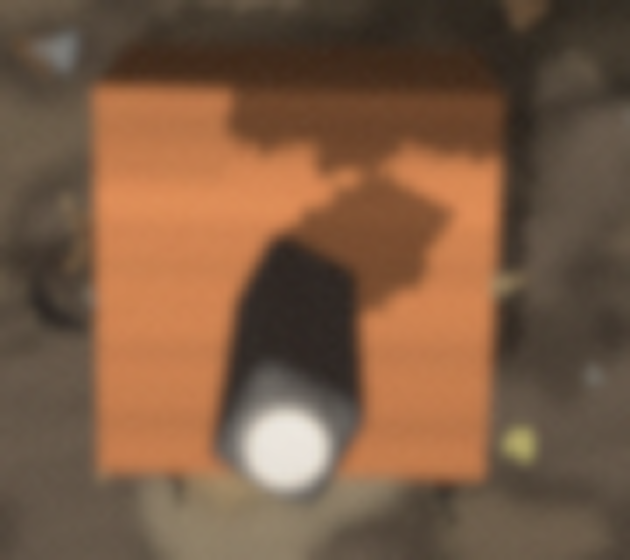

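The punch is turned about 29° clockwise in the image relative to the tool, so turn +0.5 rad. Head is at raw (250.6,203.4), rest centre at (252,179.6).

```bash
python3 - <<'E'
from h import *
s=arm.sense();p=arm.snapshot("wrist")
t=rot(s["tool_rot"]).as_matrix()
for a in(at(p,250.6,203.4,.124,s),at(p,252,179.6,.05,s),np.array([.461,.1328,.124])): print(a, (t.T@(a-s["tool_pos"])*100).round(2))
E
```

```text
[0.46194325 0.13502424 0.124     ] [-0.63 -0.4   9.44]
[0.46076857 0.1356075  0.05      ] [-0.5  -0.37 16.84]
[0.461  0.1328 0.124 ] [-0.59 -0.64  9.44]
```

```bash
python3 -m inch '[[[-0.6,-0.5,1,0.12],[-0.6,-0.5,2,0.25],[-0.6,-0.5,4,0.37],[-0.6,-0.5,6.5,0.5],[-0.6,-0.5,8.5,0.5],[-0.6,-0.5,8.5,0.5]]]'; python3 - <<'E'
from h import *
s=arm.sense();p=arm.snapshot("wrist");cv2.imwrite("pics/w2.png",p["frame"][:,:,::-1])
print(s["tool_pos"],s["qpos"].round(2),pix(p,[.461,.1335,.124],s))
E
```

```text
time: 2.28
tool_pos: [0.4587, 0.1349, 0.1303]
tool_rot: [-0.002, 0.357, 0.934, -0.002]
contact_force: [-0.8, 0.5, -0.4]
width: 0.699
grip_force: 0.0
[0.45870332 0.13494046 0.13034209] [-0.69  0.33  0.32  2.14 -0.16  0.7   0.58] [256.02796331 252.8889114 ]
```

View pics/w2.png

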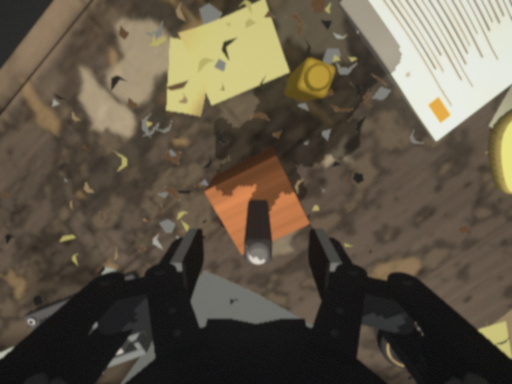

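Head at about (257,256), square to the fingers and centred between them. Descend and grip.

```bash
python3 -m inch '[[[-0.3,0.1,1.5,0],[-0.3,0.1,3,0],[-0.3,0.1,4.2,0],[-0.3,0.1,4.2,0]]]'; python3 -m inch '[[[-0.3,0.1,0,0],[-0.3,0.1,0,0]]]' 0.3 >/dev/null; python3 - <<'E'
from h import *
s=arm.sense();print(s["tool_pos"],s["contact_force"])
E
```

```text
time: 2.67
tool_pos: [0.4639, 0.1334, 0.091]
tool_rot: [-0.001, 0.357, 0.934, -0.0]
contact_force: [-0.0, 0.9, 0.1]
width: 0.7
grip_force: 0.0
[0.46871795 0.13185087 0.09275074] [0.60745135 0.53172698 0.22222652]
```

```bash
python3 -m inch '[[[0.3,-0.1,0.3,0],[0.3,-0.1,0.3,0],[0.3,-0.1,0.3,0]]]'; python3 -m inch '[[[0,0,0,0],[0,0,0,0]]]'
```

```text
time: 3.08
tool_pos: [0.4643, 0.1328, 0.0887]
tool_rot: [0.0, 0.358, 0.934, 0.0]
contact_force: [-0.5, -0.5, -0.5]
width: 0.697
grip_force: 0.0
time: 3.25
tool_pos: [0.4645, 0.1326, 0.0885]
tool_rot: [0.0, 0.358, 0.934, 0.0]
contact_force: [0.5, -0.8, 0.4]
width: 0.703
grip_force: 0.0
```

```bash
python3 -m inch '[[[0.25,-0.1,0,0],[0.25,-0.1,0,0],[0.25,-0.1,0,0]]]'; python3 -m inch '[[[0,0,0,0],[0,0,0,0],[0,0,0,0],[0,0,0,0],[0,0,0,0],[0,0,0,0]]]' 1 60; python3 - <<'E'
from h import *
s=arm.sense();p=arm.snapshot("wrist");cv2.imwrite("pics/w3.png",p["frame"][:,:,::-1])
print(s["tool_pos"],s["moment"])
E
```

```text
time: 3.5
tool_pos: [0.4617, 0.1335, 0.0883]
tool_rot: [-0.0, 0.358, 0.934, -0.0]
contact_force: [-0.6, -0.7, 0.3]
width: 0.704
grip_force: 0.0
time: 4.0
tool_pos: [0.462, 0.1335, 0.0884]
tool_rot: [0.0, 0.358, 0.934, 0.0]
contact_force: [0.0, 0.2, 2.3]
width: 0.181
grip_force: 58.4
[0.46200098 0.13353028 0.0883976 ] [ 0.04934745  0.04704294 -0.00212664]
```

View pics/w3.png

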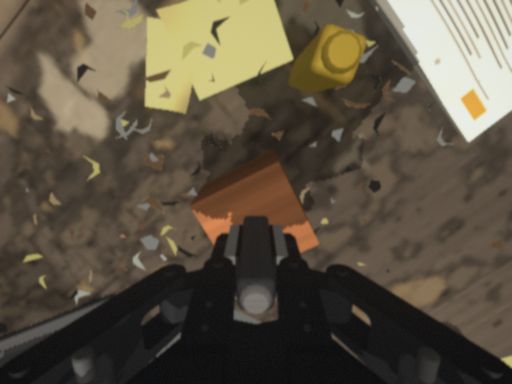

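Punch gripped (width 0.18 ≈ 16 mm) and aligned, with its head at (257,298). Lift, then carry.

```bash
python3 -m inch '[[[0,0,-0.5,0],[0,0,-2,0],[0,0,-4,0],[0,0,-6,0],[0,0,-8,0],[0,0,-8,0]]]'; python3 -m inch '[[[-4,-4.5,0,0],[-6.6,-7.5,0,0],[-9.2,-10.5,0,0],[-11.8,-13.5,0,0],[-14.2,-16,0,0],[-15.8,-18,0,0],[-16.4,-18.5,0,0],[-16.4,-18.5,0,0]]]';python3 -m inch '[[[0,0,0,0],[0,0,0,0]]]'; python3 - <<'E'
from h import *
s=arm.sense();print(s["tool_pos"],s["contact_force"],s["moment"],s["width"])
a=arm.snapshot("top");b=arm.snapshot("scene")
f=a["frame"][:,:,::-1];g=b["frame"][:,:,::-1]
z=lambda f,x,y:cv2.resize(f[y:y+75,x:x+100],None,fx=4,fy=4,interpolation=cv2.INTER_CUBIC)
cv2.imwrite("pics/c4.png",np.hstack([z(f,230,195),z(g,260,145)]))
tip=s["tool_pos"]-[0,0,.083];print(tip,pix(a,tip),pix(b,tip))
E
```

```text
time: 4.55
tool_pos: [0.4638, 0.134, 0.1717]
tool_rot: [0.002, 0.358, 0.934, 0.002]
contact_force: [1.1, -0.1, -1.0]
width: 0.179
grip_force: 58.5
time: 5.22
tool_pos: [0.4594, -0.1165, 0.168]
tool_rot: [-0.0, 0.361, 0.933, -0.0]
contact_force: [-0.4, 0.3, -0.3]
width: 0.175
grip_force: 58.7
time: 5.38
tool_pos: [0.46, -0.1119, 0.1679]
tool_rot: [-0.001, 0.357, 0.934, 0.0]
contact_force: [0.4, 0.1, -1.4]
width: 0.177
grip_force: 58.7
[ 0.45998122 -0.11191125  0.16788347] [ 0.39249432  0.13111704 -1.41389706] [ 0.03500354 -0.03573468 -0.00880078] 0.1769655325867199
[ 0.45998122 -0.11191125  0.08488347] [282.11220975 230.50093613] [309.97633556 192.00401345]
```

View pics/c4.png

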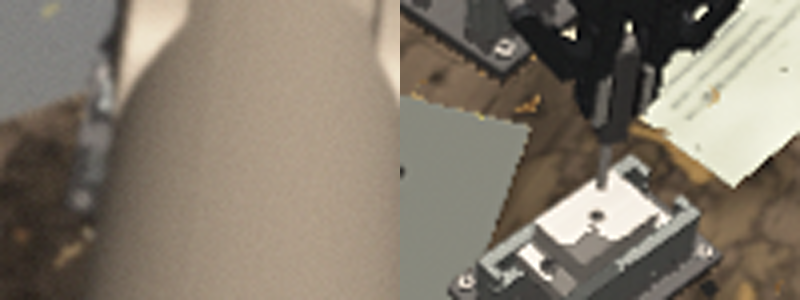

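Scene crop: the tip at (310.1,191.6) matches kinematics (310.0,192.0), and the hole at (308.9,198.4) gives roughly (0.461,-0.114). Correct and lower to 3 mm above the face.

```bash
python3 -m inch '[[[-0.2,-0.1,0.5,0],[-0.2,-0.1,1,0],[-0.2,-0.1,1.6,0],[-0.2,-0.1,2.2,0],[-0.2,-0.1,2.4,0],[-0.2,-0.1,2.4,0],[-0.2,-0.1,2.4,0],[-0.2,-0.1,2.4,0]]]';  python3 - <<'E'
from h import *
s=arm.sense();print(s["tool_pos"],s["contact_force"],s["moment"])
b=arm.snapshot("scene");g=b["frame"][:,:,::-1]
cv2.imwrite("pics/c5.png",cv2.resize(g[160:220,270:350],None,fx=8,fy=8,interpolation=cv2.INTER_CUBIC))
tip=s["tool_pos"]-[0,0,.083];print(tip,pix(b,tip),at(b,308.9,198.4,.057),at(b,309.1,198.6,.057))
E
```

```text
time: 6.15
tool_pos: [0.461, -0.1159, 0.1444]
tool_rot: [0.0, 0.358, 0.934, 0.0]
contact_force: [0.1, -0.7, -0.5]
width: 0.176
grip_force: 58.7
[ 0.46097437 -0.11594746  0.14440509] [ 0.06620179 -0.67426779 -0.4992269 ] [-0.00180271 -0.01210424  0.03826421]
[ 0.46097437 -0.11594746  0.06140509] [309.43781957 197.03704119] [ 0.46141725 -0.11503462  0.057     ] [ 0.46076121 -0.11476473  0.057     ]
```

View pics/c5.png

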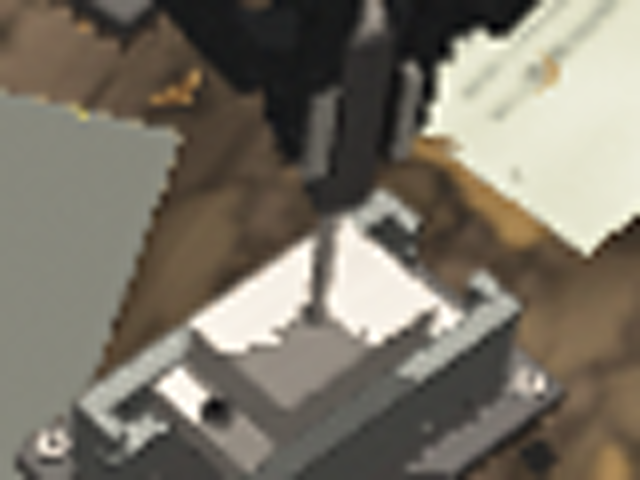

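The nose tip meets the hole's dark spot at about (309,198.5). Shift 1 mm in +y and feel down.

```bash
python3 -m inch '[[[0.07,0.08,0.1,0],[0.07,0.08,0.2,0],[0.07,0.08,0.3,0],[0.07,0.08,0.3,0],[0.07,0.08,0.3,0]]]';  python3 -m inch '[[[0,0,0.05,0],[0,0,0.1,0],[0,0,0.15,0],[0,0,0.2,0],[0,0,0.2,0]]]'
```

```text
time: 6.62
tool_pos: [0.4608, -0.1148, 0.1412]
tool_rot: [-0.0, 0.358, 0.934, -0.0]
contact_force: [0.0, 0.7, -1.3]
width: 0.181
grip_force: 58.7
time: 7.03
tool_pos: [0.4607, -0.1144, 0.1391]
tool_rot: [-0.0, 0.358, 0.934, 0.0]
contact_force: [-0.7, 1.5, -1.6]
width: 0.176
grip_force: 58.6
```

```bash
python3 -m inch '[[[0,0,0.05,0],[0,0,0.1,0],[0,0,0.15,0],[0,0,0.15,0]]]';  python3 -m inch '[[[0,0,0.05,0],[0,0,0.1,0],[0,0,0.15,0],[0,0,0.15,0]]]'
```

```text
time: 7.37
tool_pos: [0.4607, -0.1145, 0.1376]
tool_rot: [-0.0, 0.358, 0.934, 0.0]
contact_force: [0.2, 1.0, -0.4]
width: 0.177
grip_force: 58.7
time: 7.7
tool_pos: [0.4607, -0.1146, 0.1362]
tool_rot: [-0.0, 0.358, 0.934, 0.0]
contact_force: [-0.1, 2.0, 0.4]
width: 0.181
grip_force: 58.7
```

```bash
python3 -m inch '[[[0.03,0.03,0.05,0],[0.03,0.03,0.1,0],[0.03,0.03,0.15,0],[0.03,0.03,0.2,0],[0.03,0.03,0.2,0]]]';  python3 -m inch '[[[0,0,0.05,0],[0,0,0.1,0],[0,0,0.15,0],[0,0,0.2,0],[0,0,0.2,0]]]'
```

```text
time: 8.12
tool_pos: [0.4609, -0.1144, 0.1345]
tool_rot: [0.0, 0.358, 0.934, 0.0]
contact_force: [-2.1, 1.6, 3.5]
width: 0.178
grip_force: 59.6
time: 8.53
tool_pos: [0.4611, -0.1145, 0.1331]
tool_rot: [0.0, 0.358, 0.934, 0.0]
contact_force: [-4.0, 1.9, 11.6]
width: 0.176
grip_force: 60.6
```

```bash
python3 -m inch '[[[0,0,0.05,0],[0,0,0.1,0],[0,0,0.15,0],[0,0,0.2,0],[0,0,0.2,0]]]'
```

```text
time: 8.95
tool_pos: [0.4611, -0.1145, 0.1311]
tool_rot: [0.0, 0.358, 0.934, 0.0]
contact_force: [-4.4, 1.8, 11.8]
width: 0.181
grip_force: 60.6
```

```bash
python3 -m inch '[[[0.03,-0.03,0.1,0],[0.03,-0.03,0.2,0],[0.03,-0.03,0.3,0],[0.03,-0.03,0.4,0],[0.03,-0.03,0.5,0],[0.03,-0.03,0.6,0]]]';  python3 -m inch '[[[0,0,0.1,0],[0,0,0.2,0],[0,0,0.3,0],[0,0,0.4,0],[0,0,0.5,0]]]'
```

```text
time: 9.45
tool_pos: [0.461, -0.1145, 0.1253]
tool_rot: [0.0, 0.358, 0.934, 0.0]
contact_force: [-3.9, 3.1, 14.6]
width: 0.18
grip_force: 60.7
time: 9.87
tool_pos: [0.461, -0.1145, 0.1203]
tool_rot: [0.0, 0.358, 0.934, 0.0]
contact_force: [-4.0, 3.2, 14.2]
width: 0.179
grip_force: 60.7
```

```bash
python3 -m inch '[[[0.03,-0.01,0.1,0],[0.03,-0.01,0.2,0],[0.03,-0.01,0.3,0],[0.03,-0.01,0.4,0],[0.03,-0.01,0.45,0],[0.03,-0.01,0.45,0]]]';  python3 -m inch '[[[0,0,0.05,0],[0,0,0.1,0],[0,0,0.15,0],[0,0,0.15,0]]]'
```

```text
time: 10.37
tool_pos: [0.4608, -0.1144, 0.1157]
tool_rot: [0.001, 0.358, 0.934, 0.0]
contact_force: [-2.5, 2.8, 12.0]
width: 0.176
grip_force: 60.7
time: 10.7
tool_pos: [0.4609, -0.1143, 0.1143]
tool_rot: [0.001, 0.358, 0.934, 0.0]
contact_force: [-3.1, 2.9, 12.2]
width: 0.182
grip_force: 60.7
```

Now half-millimetre steps until the force rises (landing).

```bash
for i in 1; do python3 -m inch '[[[0,0,0.03,0],[0,0,0.06,0],[0,0,0.08,0],[0,0,0.08,0]]]'; done; python3 -m inch '[[[0,0,0.03,0],[0,0,0.06,0],[0,0,0.06,0],[0,0,0.06,0]]]'
```

```text
time: 11.03
tool_pos: [0.4609, -0.1144, 0.1135]
tool_rot: [0.001, 0.358, 0.934, 0.0]
contact_force: [-3.6, 1.8, 13.4]
width: 0.176
grip_force: 60.7
time: 11.37
tool_pos: [0.4609, -0.1144, 0.113]
tool_rot: [0.001, 0.358, 0.934, 0.0]
contact_force: [-3.7, 2.7, 14.8]
width: 0.178
grip_force: 60.9
```

```bash
python3 -m inch '[[[0,0,0.03,0],[0,0,0.05,0],[0,0,0.05,0]]]'; python3 -m inch '[[[0,0,0.03,0],[0,0,0.05,0],[0,0,0.05,0]]]'
```

```text
time: 11.62
tool_pos: [0.4609, -0.1144, 0.1128]
tool_rot: [0.001, 0.358, 0.934, 0.001]
contact_force: [-4.0, 2.7, 19.0]
width: 0.178
grip_force: 61.6
time: 11.87
tool_pos: [0.461, -0.1144, 0.1126]
tool_rot: [0.001, 0.358, 0.934, 0.001]
contact_force: [-5.5, 2.9, 23.3]
width: 0.183
grip_force: 62.2
```

Landed: force is rising while z stands at the predicted 0.113. Withdraw straight up.

```bash
python3 -m inch '[[[0,0,-0.3,0],[0,0,-0.8,0],[0,0,-1.5,0],[0,0,-2.5,0],[0,0,-3.5,0],[0,0,-4.5,0],[0,0,-5.5,0],[0,0,-5.5,0]]]'; python3 -m inch '[[[0,0,0,0],[0,0,0,0]]]'; python3 - <<'E'
from h import *
s=arm.sense();t=rot(s["tool_rot"]).as_matrix();print((t.T@(np.array([.462,.1335,.1717])-s["tool_pos"])*100).round(2),s["contact_force"],s["tool_rot"])
E
```

```text
time: 12.53
tool_pos: [0.4615, -0.1147, 0.1682]
tool_rot: [0.002, 0.358, 0.934, 0.001]
contact_force: [0.9, -1.1, -1.2]
width: 0.184
grip_force: 58.7
time: 12.7
tool_pos: [0.46, -0.1141, 0.1658]
tool_rot: [-0.0, 0.358, 0.934, 0.0]
contact_force: [-1.0, 0.4, -1.4]
width: 0.179
grip_force: 58.7
[16.41 18.54 -0.58] [-0.95209903  0.37499254 -1.44420528] [-1.46063796e-05  3.58170675e-01  9.33656128e-01  5.14359984e-05]
```

```bash
python3 -m inch '[[[2.5,2.8,-0.5,0],[5,5.6,-0.5,0],[7.6,8.6,-0.5,0],[10.2,11.6,-0.5,0],[12.8,14.4,-0.5,0],[14.9,16.9,-0.5,0],[16.2,18.3,-0.5,0],[16.4,18.5,-0.5,0]]]'; python3 -m inch '[[[0,0,0,0],[0,0,0,0],[0,0,0,0],[0,0,0,0]]]'; python3 - <<'E'
from h import *
s=arm.sense();t=rot(s["tool_rot"]).as_matrix();print((t.T@(np.array([.462,.1335,.1432])-s["tool_pos"])*100).round(2),s["contact_force"],s["tool_rot"])
b=arm.snapshot("scene");g=b["frame"][:,:,::-1]
cv2.imwrite("pics/c6.png",cv2.resize(g[215:315,200:300],None,fx=6,fy=6,interpolation=cv2.INTER_CUBIC))
tip=s["tool_pos"]-[0,0,.083];print(tip,pix(b,tip),pix(b,[.462,.1335,.05]))
E
```

```text
time: 13.37
tool_pos: [0.4614, 0.1377, 0.1702]
tool_rot: [-0.001, 0.355, 0.935, 0.0]
contact_force: [0.3, -0.1, -0.7]
width: 0.177
grip_force: 58.8
time: 13.7
tool_pos: [0.462, 0.1313, 0.1708]
tool_rot: [-0.0, 0.36, 0.933, -0.0]
contact_force: [0.9, -1.5, -1.1]
width: 0.18
grip_force: 58.8
[0.15 0.17 2.76] [ 0.90561644 -1.5185915  -1.1141327 ] [-5.54891644e-05  3.59520081e-01  9.33137303e-01 -2.86866248e-04]
[0.46198076 0.13131009 0.08775222] [249.2908887  276.48628687] [249.25283146 285.95528192]
```

View pics/c6.png

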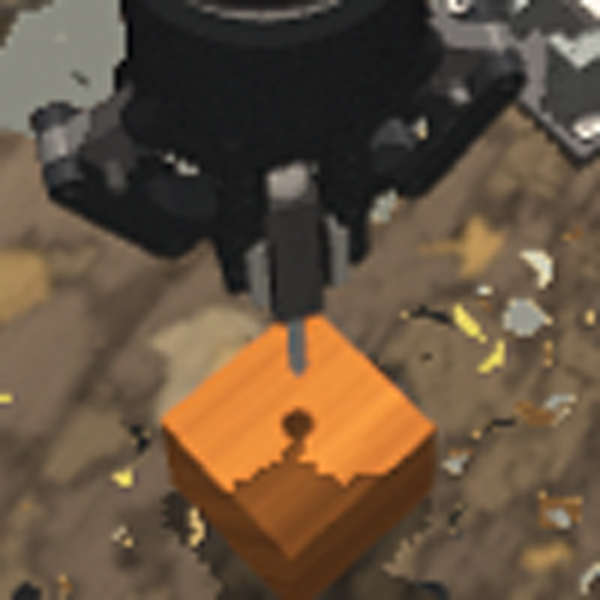

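The tip at (249.2,276.7) matches kinematics. The hole is at (249.2,285.1); I'll convert that.

```bash
python3 -m inch '[[[0,0,0,0],[0,0,0,0],[0,0,0,0]]]'; python3 - <<'E'
from h import *
b=arm.snapshot("scene");s=arm.sense();t=rot(s["tool_rot"]).as_matrix()
for v in(285.1,285.9):
    X=at(b,249.25,v,.05);print(X,(t.T@(X-s["tool_pos"])*100).round(2))
E
```

```text
time: 14.0
tool_pos: [0.462, 0.1327, 0.1709]
tool_rot: [0.0, 0.359, 0.934, 0.0]
contact_force: [0.0, 0.2, -1.2]
width: 0.182
grip_force: 58.8
[0.46298749 0.13200189 0.05      ] [-1.200e-01  1.000e-02  1.209e+01]
[0.46206815 0.13340605 0.05      ] [ 0.04  0.05 12.09]
```

```bash
python3 -m inch '[[[-0.03,0.02,0.6,0],[-0.03,0.02,1.4,0],[-0.03,0.02,2.2,0],[-0.03,0.02,2.9,0],[-0.03,0.02,3.3,0],[-0.03,0.02,3.4,0],[-0.03,0.02,3.4,0],[-0.03,0.02,3.4,0]]]'; python3 -m inch '[[[0,0,0.1,0],[0,0,0.2,0],[0,0,0.3,0],[0,0,0.4,0],[0,0,0.5,0],[0,0,0.6,0],[0,0,0.6,0]]]'
```

```text
time: 14.72
tool_pos: [0.4625, 0.1329, 0.1369]
tool_rot: [0.0, 0.358, 0.934, 0.0]
contact_force: [1.0, 0.1, -0.6]
width: 0.182
grip_force: 58.8
time: 15.3
tool_pos: [0.4622, 0.1329, 0.1307]
tool_rot: [-0.0, 0.358, 0.934, -0.0]
contact_force: [0.6, 0.1, -0.9]
width: 0.174
grip_force: 58.8
```

In the hole with no force. Continue down.

```bash
python3 -m inch '[[[0,0,0.5,0],[0,0,1.1,0],[0,0,1.7,0],[0,0,2.3,0],[0,0,2.9,0],[0,0,3.4,0],[0,0,3.8,0],[0,0,3.8,0]]]'; python3 -m inch '[[[0,0,0.1,0],[0,0,0.2,0],[0,0,0.3,0],[0,0,0.35,0],[0,0,0.4,0],[0,0,0.4,0],[0,0,0.4,0]]]'
```

```text
time: 15.97
tool_pos: [0.4618, 0.1327, 0.092]
tool_rot: [-0.001, 0.358, 0.934, -0.001]
contact_force: [-1.0, 0.1, -0.6]
width: 0.175
grip_force: 58.8
time: 16.55
tool_pos: [0.4624, 0.1329, 0.089]
tool_rot: [0.0, 0.358, 0.934, 0.0]
contact_force: [0.5, 0.3, -1.2]
width: 0.182
grip_force: 58.8
```

```bash
python3 -m inch '[[[0,0,0.04,0],[0,0,0.08,0],[0,0,0.08,0],[0,0,0.08,0]]]';python3 -m inch '[[[0,0,0.04,0],[0,0,0.06,0],[0,0,0.06,0]]]'
```

```text
time: 16.88
tool_pos: [0.4625, 0.133, 0.0884]
tool_rot: [0.0, 0.358, 0.934, 0.0]
contact_force: [-1.1, -0.2, 5.3]
width: 0.179
grip_force: 59.6
time: 17.13
tool_pos: [0.4625, 0.133, 0.0883]
tool_rot: [-0.0, 0.358, 0.934, 0.0]
contact_force: [-3.5, -0.9, 13.9]
width: 0.182
grip_force: 60.9
```

Seated on the wood. Relieve, release and retreat.

```bash
python3 -m inch '[[[0,0,-0.07,0],[0,0,-0.07,0]]]'; python3 -m inch '[[[0,0,0,0],[0,0,0,0],[0,0,0,0],[0,0,0,0],[0,0,0,0],[0,0,0,0]]]' 0.3; python3 -m inch '[[[0,0,-1,0],[0,0,-2.5,0],[0,0,-4.5,0],[0,0,-6.5,0],[0,0,-8.5,0],[0,0,-10.5,0],[0,0,-11,0],[0,0,-11,0]]]'; python3 - <<'E'
from h import *
p=arm.snapshot("top");q=arm.snapshot("scene")
a=cv2.imread("pics/scene0.png")[255:320,220:290].astype(int);b=q["frame"][255:320,220:290,::-1].astype(int)
d=abs(a-b).max(2);m=(d>60);m[0:0]=0;ys,xs=np.nonzero(m);print(m.sum(), (xs.min()+220,xs.max()+220,ys.min()+255,ys.max()+255) if len(xs) else None)
w=(b.min(2)>170)[:25,15:45];y,x=np.nonzero(w);w0=(a.min(2)>170)[:25,15:45];y0,x0=np.nonzero(w0)
print("head now",x.mean()+235,y.mean()+255,"before",x0.mean()+235,y0.mean()+255)
E
```

```text
time: 17.3
tool_pos: [0.4625, 0.133, 0.0884]
tool_rot: [0.0, 0.358, 0.934, 0.0]
contact_force: [-0.8, -0.4, 5.9]
width: 0.175
grip_force: 59.5
time: 17.8
tool_pos: [0.4623, 0.1329, 0.0881]
tool_rot: [-0.0, 0.358, 0.934, -0.0]
contact_force: [0.2, 0.0, 1.2]
width: 0.7
grip_force: 0.0
time: 18.47
tool_pos: [0.4634, 0.1333, 0.2002]
tool_rot: [0.001, 0.358, 0.934, 0.002]
contact_force: [0.0, -0.2, -0.5]
width: 0.704
grip_force: 0.0
85 (np.int64(222), np.int64(261), np.int64(255), np.int64(319))
head now 248.125 267.1666666666667 before 248.0 267.82608695652175
```

```bash
python3 -m inch '[[[0,0,0,0],[0,0,0,0],[0,0,0,0],[0,0,0,0]]]' >/dev/null; python3 -c "
from rig import arm
print(arm.finish_job())"
```

```text
the job is handed in; nothing more can be done
None
```

The pin is pressed down on to the base plate (highest force read about 23 N, limit 35 N) and the punch is back upright in the rest, fully home and released. I handed the job in at about 19 s of the 69 s allowed; the hand-in gave no verdict, and I never moved the arm near the jar, tin or spool.

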